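# Reload the label-roll holder and lock its cap

## Task

Reload the desk label-roll holder: put the label roll on the spindle first, down on the lift plate and let go, then the clamp ring on top of the roll and let go, then the cap. Feel for the angle at which the cap drops over the spindle's crossbar, press it down against the spring, give it about a quarter turn and let go, so that the crossbar holds it down; press gently throughout (never much more than a kilogram or two) and leave the other things on the desk where they are.

Things in the scene. Friction and masses are not known exactly. Their poses are not given: they have to be found in the camera images.
- holder: Label-roll holder, fixed to the desk: round grey foot, 90 mm diameter, 14 mm high, with an upright steel spindle in its middle, 24 mm diameter up to 64 mm, tapering to 17 mm at 68 mm, then an 8 mm diameter neck up to 76.5 mm with a crossbar on top. Origin: centre of the foot's underside, on the spindle's axis; z up. All heights in this list are above this origin.
- bar_top (a point): Point on the spindle's axis at the top of the steel crossbar, 84 mm up. Bar: 24 mm long, 8 mm wide, 7.5 mm high (underside 76.5 mm), no wider than the spindle, so what passes the spindle passes the bar. It lies within 0.6 rad either way of the holder's x axis; its angle differs each time, is not reported (this point has the holder's axes) and it does not turn.
- plate_top (a point): Centre of the top of the grey spring-loaded lift plate round the spindle: 44 mm diameter, 30 mm up. It carries roll, ring and cap without sinking (spring preload 5 N, of which their weight takes up 2), then yields 1 mm per further newton and strikes its stop after 6 mm.
- roll: Label roll, white paper on a brown cardboard core, standing on its flat end: 60 mm outside diameter, 28 mm hole right through, 30 mm high, about 100 g. Origin: centre of its underside, z up. Goes on first, its underside then 30 mm above the holder's origin.
- clamp_ring: Plain steel clamp ring lying flat: 50 mm outside diameter, 28 mm hole right through, 14 mm high, about 50 g. Origin: centre of its underside, z up. Goes on second; on the roll its underside is at 60 mm and its top at 74 mm.
- cap: Black twist-lock cap, lying slot side down: round body 48 mm diameter, 22 mm high, about 40 g. Origin: centre of the underside, z up. The 5 mm thick bottom plate has a slot 28 by 13.5 mm, its length along the cap's x; above it is a hollow 13 mm high for the crossbar.
- cap_grip (a point): Middle of the cap's upright grip bar, 33.5 mm above the cap's underside. Bar: 40 mm long along the cap's x (parallel to the slot), 16 mm wide along its y, from 22 to 46 mm above the underside. This point has the cap's axes.
- cap_slot (a point): Centre of the slot, at the cap's underside. With the slot across the crossbar it stops at 84 mm; when they agree to about 0.15 rad it drops to 74 mm, onto the ring. Pressed 2.5 to 6 mm further (71.5 to 68 mm, a push of about 5.5 to 9 N) the cap can be turned either way. Let go about a quarter turn on, the spring holds it against the bar at 71.5 mm: locked. In line with the bar it comes back to 74.
- eraser: Bystander: blue and white eraser, 23x52x13 mm, origin under its centre. Leave alone.
- binder_clip: Bystander: black binder clip, 32x19x31 mm, origin under its centre. Leave alone.
- pen: Bystander: black pen lying flat, 11x142x9 mm, long along its y, origin under its centre. Leave alone.
- dropper: Bystander: dark upright dropper bottle, 28x28x92 mm, origin under its centre. Leave alone.
Things that resemble listed ones, but are neither listed nor needed, are in the scene too. Several things have the shape of the clamp_ring; the one meant has the colours described above.

How it is judged:
On the way, in this order (a step that is already met when the one before it is completed fails the run):
1. the label roll sits on the lift plate round the spindle, let go (z of roll in the frame of holder between 0.027 and 0.033 m and horizontal distance between roll and holder below 0.005 m and angle between roll's own z axis and vertical below 0.08 rad and contact force between roll and the fingers below 0.05 N), for 0.2 s.
2. the clamp ring lies on the roll round the spindle, let go (z of clamp_ring in the frame of holder between 0.057 and 0.063 m and horizontal distance between each of clamp_ring, roll and holder below 0.005 m and angle between each of clamp_ring, roll's own z axis and vertical below 0.08 rad and z of roll in the frame of holder between 0.027 and 0.033 m and contact force between clamp_ring and the fingers below 0.05 N), for 0.2 s.
3. the cap has dropped over the crossbar onto the clamp ring (z of cap in the frame of holder below 0.077 m and horizontal distance between cap and holder below 0.008 m), for 0.1 s.
At the end, for the whole second after the job is handed in: Roll, clamp ring and cap on the spindle in that order from below, within 5, 5 and 8 mm of its axis, upright within 0.08 rad; cap locked with the spring compressed: undersides 24.5-29.3 (roll), 54.5-59.3 (ring), 68.5-73 mm (cap) above the holder's origin; all let go, at rest (z of roll in the frame of holder between 0.0245 and 0.0293 m and horizontal distance between each of roll, clamp_ring and holder below 0.005 m and angle between each of roll, clamp_ring, cap's own z axis and vertical below 0.08 rad and z of clamp_ring in the frame of holder between 0.0545 and 0.0593 m and z of cap in the frame of holder between 0.0685 and 0.073 m and horizontal distance between cap and holder below 0.008 m and contact force between cap and the fingers below 0.05 N and linear speed of each of roll, clamp_ring, cap below 0.02 m/s); the robot touches nothing.
It fails at once if more than 30 N between the holder and the roll, the clamp ring or the cap (contact force between any of roll, clamp_ring, cap and holder above 30 N).
It fails at once if the robot presses on the holder itself with more than 15 N (contact force between any of the fingers, the arm and holder above 15 N).
It fails at once if a bystander (eraser, binder clip, pen, dropper bottle) moved more than 20 mm (distance of any of eraser, binder_clip, pen, dropper from where it was at the start of the episode above 0.02 m).
It also fails if it takes over 72 s, if anything falls off the work surface, if the arm or the gripper's body presses on something with over 40 N, if the wrist force passes 120 N, or if a joint passes its speed limit or range.

## Robot

A 6-joint arm with a two-finger parallel gripper is mounted at the origin on a cart in front of the work surface, level with it; the furniture and walls round the work are solid. World frame = base frame: x ahead of the robot, y to its left, z up, the work surface at z = 0. Lengths are in m, angles in rad, forces in N, time in s.
With the tool pointing down it reaches from about 0.3 to 0.775 m from the base axis. Payload 14.6 kg.
Tool frame: the origin (TCP) lies midway between the tips of the shut fingers; the grasp point (between the pads) lies 19 mm behind it; z points along the fingers, y is the line along which they close (so a half turn about z gives the same grasp; the last joint's range is limited). The gripper opens to 85 mm and grips with 20 to 120 N. Pads are 22 mm wide; open, the fingers measure 114 mm over their backs; the gripper's body (76 mm by 85 mm) begins 54 mm behind the grasp point. The pads swing forward as they close: fully open they stand 13 mm farther back than shut.
Start: joints at [1.27, 0.3, 1.521, -0, 1.321, -0.067], TCP at [0.127, 0.535, 0.231] pointing down, gripper open.
Joint ranges: [-3.03, 3.03], [-0.79, 2.21], [0.23, 2.52], [-1.04, 4.18], [0, 3.07], [-2.55, 2.55]. Speed limits (rad/s): [2.22, 2.22, 2.57, 3.14, 3.14, 3.14].

## Interface

Orientations are given as a unit quaternion [x, y, z, w].
In Python, from cell import manip, cams gives the robot as it stands. The module is installed in compiled form; this text tells all that it offers.
- The arm moves only by the tool send_rows, never from a script. Its argument "rows" is a list of rows, each a list of 3 entries, a list of its own where there are three numbers: the shift along the world's x, y, z in units of 30 mm (1.0 is 30 mm), then the turn, a rotation vector about the world's x, y, z in rad, then the finger opening in mm, from 0 to 85.4. A call has 1 to 10 rows; each row is the pose to reach, as a shift and turn from the pose commanded when the call began; what a row does not reach only later rows make up. A row lasts 1/10 s, in which the tool goes at most 50 mm and 8.59 degrees, less where a joint would pass 70% of its speed; a pose out of reach is approached as far as the arm can. A call with a gripper value outside its range is refused whole. The fingers move at their own pace and stop on an object; the grip force is fixed at half the most. Time passes only in rows, so rows that repeat a pose let the fingers close. It gives the time, the measured TCP pose, the force, the opening and the grip force at its end, in the units of the state.
- manip.observe(): the state, without advancing time (a new reading comes with each control period).
- cams.get_image(name): name is "scene" or "top" or "wrist"; returns (picture, depth): 384x512x3 uint8, red, green, blue; 384x512 float32, m along the optical axis (not along the pixel's ray), 0 where there is no reading.
- cams.camera_params(name): a dict with "camera_matrix" (3x3 intrinsics, pixels), "xyz" and "orientation" of the camera in the world; the wrist camera has in their place "tool_from_camera" (4x4, takes a point from camera to tool coordinates, whose origin is the TCP and whose axes are the flange's). Camera axes: x right, y down, z forward; pixel columns grow to the right and rows downward; lengths in m; the calibration is good to about 2 mm. A picture is of the moment at which its call begins: read the wrist's pose just before it. camera_params takes no time and is no camera call.
- manip.hand_in(): hands the job in; it is judged then, once.
The state is a dict: "clock": time; "joint_pos": joint angles; "qvel": joint speeds; "joint_torque": joint torques, N m; "eef_pos": TCP position; "orientation": TCP orientation; "contact_force": force on the tool from outside, world axes, zero at the start; "ft_torque": the same for the moment, N m; "opening": finger opening in m; "grasp_force": force on a finger pad.
Only numpy, scipy, OpenCV 4.12 (cv2) and the standard library are available. Lean on these libraries where they do the work, as an engineer would, in place of code of your own. Each camera call takes 0.05 s, during which the arm holds its last target. There are 200 camera calls.

## Working session

There is one attempt and no reset: what is moved stays moved. The work goes in short steps, Python scripts to look and compute and a tool call to move; the robot and the scene stay as the last step left them, time stands still between calls to the robot, and variables do not carry over. Pictures are saved under pics/ and viewed, at most 11 in all, crops included, and the job is handed in when it is done.

Besides the shell and the picture viewer there is one more tool, called after ">>>" in YAML: its name, and indented under it one key for each argument. send_rows: Moves the arm, as the interface text tells. Its arguments: {"type":"object","properties":{"rows":{"type":"array","items":{"type":"array"}}},"required":["rows"]}

```bash
mkdir -p pics; cat > h.py <<'E'
import numpy as np, cv2
from scipy.spatial.transform import Rotation as R
from cell import manip, cams
def snap(n,save=None):
    s=manip.observe(); im,d=cams.get_image(n); p=cams.camera_params(n); K=np.array(p["camera_matrix"])
    if n=="wrist":
        T=np.eye(4);T[:3,:3]=R.from_quat(s["orientation"]).as_matrix();T[:3,3]=s["eef_pos"]
        T=T@np.array(p["tool_from_camera"])
    else:
        T=np.eye(4);T[:3,3]=p["xyz"];o=np.array(p["orientation"]);T[:3,:3]=R.from_quat(o).as_matrix() if o.size==4 else o
    if save: cv2.imwrite("pics/"+save,im[:,:,::-1]); np.savez("pics/"+save[:-4],im=im,d=d,K=K,T=T)
    return im,d,K,T
def ray(u,v,z,K,T):
    r=T[:3,:3]@np.linalg.inv(K)@np.array([u,v,1.]);c=T[:3,3]
    return c+r*(z-c[2])/r[2]
def cloud(d,K,T):
    v,u=np.indices(d.shape); P=np.stack([(u-K[0,2])/K[0,0]*d,(v-K[1,2])/K[1,1]*d,d],-1)
    return P@T[:3,:3].T+T[:3,3]
E
python3 - <<'E'
from h import *
for n in("top","scene"):
    im,d,K,T=snap(n,n+"0.png"); print(n,K.round(1).tolist(),T.round(3).tolist())
s=manip.observe();print(s)
E
```

```text
top [[474.4, 0.0, 253.5], [0.0, 474.4, 195.9], [0.0, 0.0, 1.0]] [[-0.014, -0.996, 0.087, 0.458], [-1.0, 0.015, 0.006, -0.078], [-0.007, -0.087, -0.996, 1.352], [0.0, 0.0, 0.0, 1.0]]
scene [[416.3, 0.0, 256.5], [0.0, 416.3, 193.6], [0.0, 0.0, 1.0]] [[0.88, -0.362, 0.306, 0.259], [-0.475, -0.677, 0.563, -0.63], [0.003, -0.641, -0.768, 0.866], [0.0, 0.0, 0.0, 1.0]]
{'clock': 0.1, 'joint_pos': array([ 1.27036811e+00,  3.00391360e-01,  1.52155732e+00,  5.82324126e-07,
        1.32068185e+00, -6.65939276e-02]), 'qvel': array([-0.00067013, -0.00062379, -0.00197763, -0.00021649,  0.00155831,
        0.00063687]), 'joint_torque': array([ 1.41300137e-03, -5.44377851e+01, -3.62372124e+01, -3.92581200e-06,
        3.09002200e-03, -9.59549112e-06]), 'eef_pos': array([0.12737419, 0.53482111, 0.2307751 ]), 'orientation': array([ 1.16651014e-01,  9.93172831e-01, -5.10174615e-04, -9.49748807e-05]), 'contact_force': array([ 0.25417106,  0.74488336, -0.41898642]), 'ft_torque': array([ 0.04109136,  0.00809701, -0.02593604]), 'grasp_force': 0.0, 'opening': 0.08547359607010553}
```

View pics/top0.png

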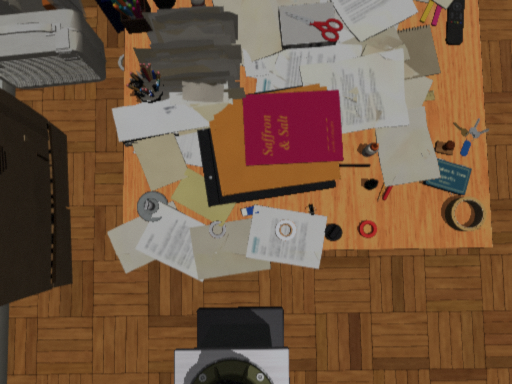

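View pics/scene0.png

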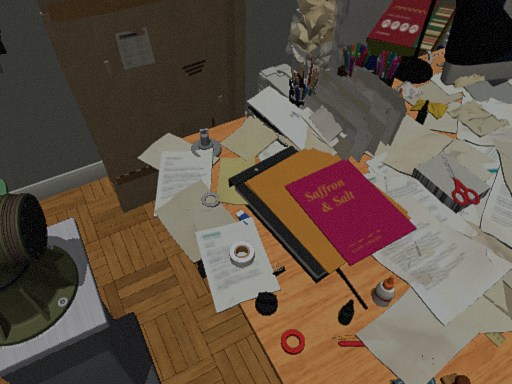

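Top view: the holder is at (152,206), a steel-grey ring at (217,229), the roll at (286,230), the cap at (333,232) and a red ring at (368,229). The eraser is at (247,211), the clip at (310,209), the pen at (354,165) and a dark dropper-like thing at (370,184). Next I'll measure and enlarge these.

```bash
python3 - <<'E'
from h import *
f=np.load("pics/top0.npz");im,d,K,T=[f[k] for k in("im","d","K","T")]
P=cloud(d,K,T)
for n,u,v in[("holder",152,206),("ring",217,229),("roll",286,230),("cap",333,232),("red",368,229),("drop",370,184),("bott",368,150),("clip",310,209),("eraser",247,211),("pen",354,165),("cabinet",40,200),("cab2",40,120),("cab edge",65,290),("printer",90,70)]:
    w=P[v-18:v+19,u-18:u+19].reshape(-1,3); print(n,P[v,u].round(3),"zmax",w[:,2].max().round(3))
a=cv2.resize(im[185:265,120:400],None,fx=2.85,fy=2.85,interpolation=cv2.INTER_CUBIC)
b=cv2.resize(im[185:255,125:240],(798,330)) 
f2=np.load("pics/scene0.npz")["im"]
c=cv2.resize(f2[110:360,140:400],(798-0,360)) if 0 else cv2.resize(f2[120:320,150:310],(440,360*440//440),interpolation=cv2.INTER_CUBIC)
c2=np.zeros((360,a.shape[1],3),np.uint8);c2[:,:440]=c;e=cv2.resize(f2[220:360,220:380],(350,306));c2[:306,445:795]=e
cv2.imwrite("pics/crop1.png",np.vstack([a,c2])[:,:,::-1])
E
```

```text
holder [0.547 0.208 0.061] zmax 1.352
ring [0.482 0.035 0.011] zmax 1.352
roll [ 0.477 -0.16   0.011] zmax 1.352
cap [ 0.469 -0.286  0.049] zmax 1.352
red [ 0.476 -0.393  0.002] zmax 1.352
drop [ 0.599 -0.39   0.057] zmax 1.352
bott [ 0.691 -0.385  0.067] zmax 1.352
clip [ 0.535 -0.229  0.012] zmax 1.352
eraser [ 0.532 -0.05   0.008] zmax 1.352
pen [ 0.658 -0.356  0.018] zmax 1.352
cabinet [ 0.603  0.705 -0.353] zmax 1.352
cab2 [ 0.911  0.736 -0.404] zmax 1.352
cab edge [ 0.241  0.759 -0.728] zmax 1.352
printer [ 1.166  0.613 -0.579] zmax 1.352
```

View pics/crop1.png

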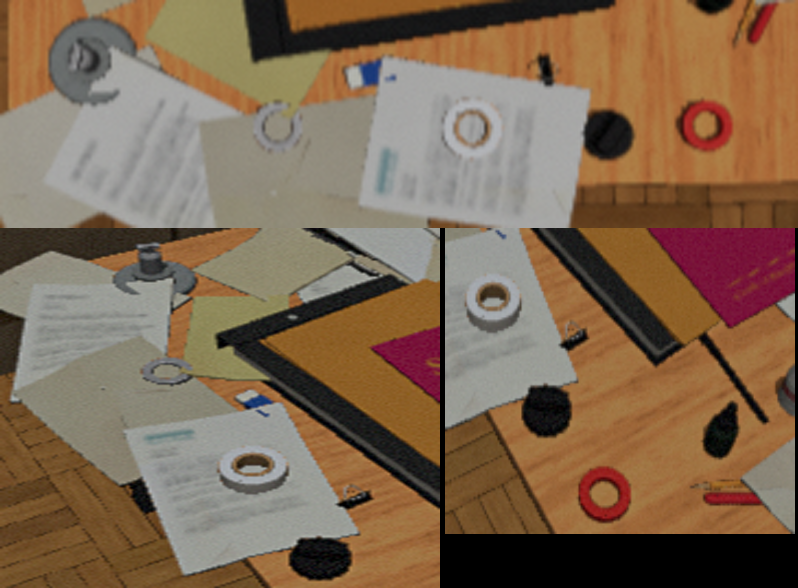

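Ring candidates are the steel-grey one at top (217,229) and the red one at top (368,229). The crop shows the first is plain steel grey, as described, so I'll use it; the red one is a decoy. The cap (black, with bar) is at (333,232) and the roll with its brown core at (286,230). Next is a closer look with the wrist camera.

```bash
python3 - <<'E'
from h import *
p=cams.camera_params("wrist");print(np.array(p["tool_from_camera"]).round(3).tolist(),np.array(p["camera_matrix"]).round(1).tolist())
f=np.load("pics/top0.npz");im,d,K,T=[f[k] for k in("im","d","K","T")]
print("holder foot",ray(152,206,.014,K,T),"ring",ray(217.5,229.5,.014,K,T),"roll",ray(286,230,.03,K,T),"cap",ray(333,232,.022,K,T))
E
```

```text
[[-0.001, -0.965, -0.262, 0.066], [1.0, -0.001, 0.001, -0.0], [-0.001, -0.262, 0.965, -0.142], [0.0, 0.0, 0.0, 1.0]] [[316.5, 0.0, 248.9], [0.0, 316.5, 190.9], [0.0, 0.0, 1.0]]
holder foot [0.54989608 0.21834294 0.014     ] ring [0.48086581 0.03332568 0.014     ] roll [ 0.47647071 -0.15844761  0.03      ] cap [ 0.46913514 -0.29000604  0.022     ]
```

>>> send_rows:
  rows:
    - [[13.9, -10.7, 0.6], [0, 0, 0.234], 85]
    - [[13.9, -10.7, 0.6], [0, 0, 0.234], 85]
    - [[13.9, -10.7, 0.6], [0, 0, 0.234], 85]
    - [[13.9, -10.7, 0.6], [0, 0, 0.234], 85]
    - [[13.9, -10.7, 0.6], [0, 0, 0.234], 85]
    - [[13.9, -10.7, 0.6], [0, 0, 0.234], 85]
    - [[13.9, -10.7, 0.6], [0, 0, 0.234], 85]
    - [[13.9, -10.7, 0.6], [0, 0, 0.234], 85]
    - [[13.9, -10.7, 0.6], [0, 0, 0.234], 85]
    - [[13.9, -10.7, 0.6], [0, 0, 0.234], 85]

```text
clock: 1.1
eef_pos: [0.5217, 0.2309, 0.2481]
orientation: [-0.0, 1.0, -0.0, -0.0]
contact_force: [0.4, 0.6, -0.1]
opening: 0.0844
grasp_force: 0.0
```

>>> send_rows:
  rows:
    - [[0.8, -0.6, 0], [0, 0, 0], 85]
    - [[0.8, -0.6, 0], [0, 0, 0], 85]
    - [[0.8, -0.6, 0], [0, 0, 0], 85]

```text
clock: 1.4
eef_pos: [0.5444, 0.2142, 0.2476]
orientation: [0.0, 1.0, -0.0, -0.001]
contact_force: [-0.4, 0.7, 0.2]
opening: 0.085
grasp_force: 0.0
```

```bash
python3 - <<'E'
from h import *
s=manip.observe();print(s["eef_pos"].round(4),s["qvel"].round(3),s["clock"])
snap("wrist","w_holder.png")
E
```

```text
[0.5444 0.2142 0.2476] [ 0.03  -0.02   0.014  0.001  0.001  0.003] 1.4
```

View pics/w_holder.png

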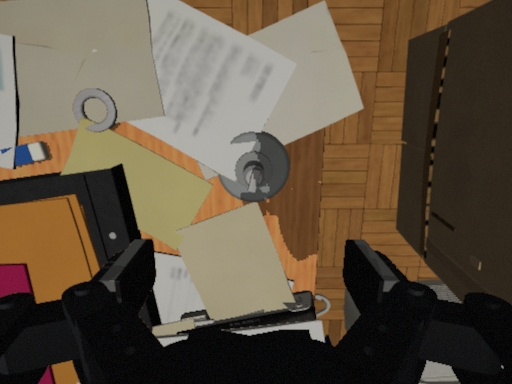

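The wrist view (image right is +y, image down is +x) shows the holder foot centred near (254,167) with the spindle top near (254,175), and the steel ring at (95,110). I'll crop the crossbar and fit circles.

```bash
python3 - <<'E'
from h import *
f=np.load("pics/w_holder.npz");im,d,K,T=[f[k] for k in("im","d","K","T")]
P=cloud(d,K,T)
w=P[120:215,205:305]
for lo,hi in((.006,.02),(.024,.036),(.05,.066),(.072,.095)):
    m=(w[...,2]>lo)&(w[...,2]<hi)
    if m.sum()>5:
        q=w[m]; xy=q[:,:2].astype(np.float32)
        print(lo,m.sum(),q.mean(0).round(4),cv2.minEnclosingCircle(xy), cv2.minAreaRect(xy))
print("foot px ray",ray(254.5,166.5,.014,K,T).round(4),"ring",ray(95,110,.014,K,T).round(4))
m=P[150:200,235:280,2]
big=cv2.resize(im[125:210,205:305],(600,510),interpolation=cv2.INTER_CUBIC)
cv2.imwrite("pics/crop2.png",big[:,:,::-1])
E
```

```text
0.006 4412 [0.54   0.2091 0.0124] ((0.5490609407424927, 0.21308988332748413), 0.07430566102266312) ((0.5537834167480469, 0.21383483707904816), (0.1068185493350029, 0.11850852519273758), 89.08426666259766)
0.024 663 [0.5461 0.2154 0.029 ] ((0.5501492023468018, 0.20810261368751526), 0.03195760399103165) ((0.5543044209480286, 0.21150805056095123), (0.04312192648649216, 0.05941798910498619), 31.544139862060547)
0.05 166 [0.5456 0.2182 0.0623] ((0.5500629544258118, 0.2185489386320114), 0.012020326219499111) ((0.5493654012680054, 0.21848440170288086), (0.023524636402726173, 0.022391222417354584), 86.01725006103516)
0.072 204 [0.5496 0.2184 0.0831] ((0.5500500798225403, 0.21811798214912415), 0.012383288703858852) ((0.5501394867897034, 0.2184985727071762), (0.008040639571845531, 0.02390480786561966), 76.78175354003906)
foot px ray [0.5494 0.2208 0.014 ] ring [0.4832 0.0372 0.014 ]
```

View pics/crop2.png

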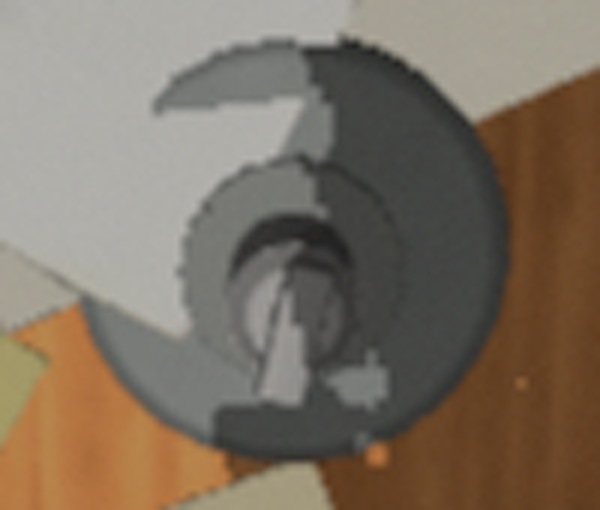

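>>> send_rows:
  rows:
    - [[-2.26, -12.4, -1.6], [0, 0, 0], 85]
    - [[-2.26, -12.4, -1.6], [0, 0, 0], 85]
    - [[-2.26, -12.4, -1.6], [0, 0, 0], 85]
    - [[-2.26, -12.4, -1.6], [0, 0, 0], 85]
    - [[-2.26, -12.4, -1.6], [0, 0, 0], 85]
    - [[-2.26, -12.4, -1.6], [0, 0, 0], 85]
    - [[-2.26, -12.4, -1.6], [0, 0, 0], 85]
    - [[-2.26, -12.4, -1.6], [0, 0, 0], 85]
    - [[-2.26, -12.4, -1.6], [0, 0, 0], 85]
    - [[-2.26, -12.4, -1.6], [0, 0, 0], 85]

```text
clock: 2.45
eef_pos: [0.4765, -0.1568, 0.2004]
orientation: [-0.0, 1.0, 0.0, 0.0]
contact_force: [1.1, 0.5, -0.5]
opening: 0.0852
grasp_force: 0.0
```

```bash
cat >> h.py <<'E'
def blob(P,cx,cy,r,lo,hi):
    m=(np.hypot(P[...,0]-cx,P[...,1]-cy)<r)&(P[...,2]>lo)&(P[...,2]<hi)
    q=P[m]; xy=q[:,:2].astype(np.float32)
    if len(q)<6: return len(q)
    c,rad=cv2.minEnclosingCircle(xy); b=cv2.minAreaRect(xy)
    return len(q),q[:,2].mean().round(4),"circ",np.round(c,4),round(rad,4),"box",np.round(b[0],4),np.round(b[1],4),round(b[2],1)
E
python3 - <<'E'
from h import *
s=manip.observe();print(s["eef_pos"].round(4),s["qvel"].round(3),s["clock"])
im,d,K,T=snap("wrist","w_roll.png");P=cloud(d,K,T)
print("roll",blob(P,.476,-.158,.045,.024,.034))
print("capbody",blob(P,.469,-.29,.04,.018,.026))
print("capbar",blob(P,.469,-.29,.04,.042,.05))
f=np.load("pics/w_holder.npz");P=cloud(f["d"],f["K"],f["T"])
print("ring",blob(P,.483,.037,.035,.011,.017))
print("plate",blob(P,.55,.218,.024,.026,.034),blob(P,.55,.218,.02,.08,.09))
E
```

```text
[ 0.4765 -0.1568  0.2004] [ 0.029 -0.004 -0.006  0.001  0.002  0.005] 2.45
roll (2092, np.float64(0.0288), 'circ', array([ 0.478 , -0.1572]), 0.03, 'box', array([ 0.4777, -0.1571]), array([0.0587, 0.0586]), 63.1)
capbody (909, np.float64(0.0212), 'circ', array([ 0.4694, -0.2912]), 0.024, 'box', array([ 0.4685, -0.2899]), array([0.0473, 0.0445]), 43.8)
capbar (661, np.float64(0.0449), 'circ', array([ 0.4697, -0.2909]), 0.0205, 'box', array([ 0.4694, -0.291 ]), array([0.016 , 0.0398]), 51.9)
ring (1107, np.float64(0.013), 'circ', array([0.4831, 0.0338]), 0.0326, 'box', array([0.4824, 0.038 ]), array([0.056 , 0.0563]), 4.2)
plate (589, np.float64(0.0294), 'circ', array([0.5501, 0.2185]), 0.0219, 'box', array([0.5499, 0.2186]), array([0.0428, 0.0425]), 78.1) (194, np.float64(0.0833), 'circ', array([0.5501, 0.2181]), 0.0124, 'box', array([0.5501, 0.2185]), array([0.008 , 0.0239]), 76.8)
```

View pics/w_roll.png

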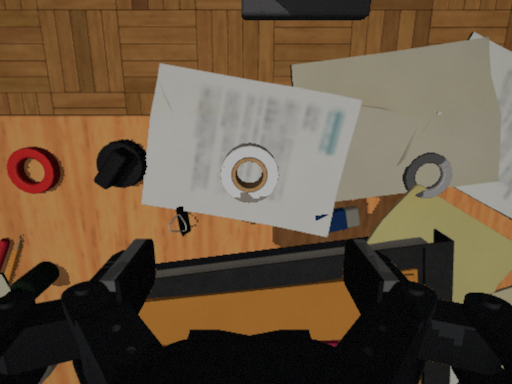

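>>> send_rows:
  rows:
    - [[0.05, 0, -6.0], [0, 0, 0], 85]
    - [[0.05, 0, -6.0], [0, 0, 0], 85]
    - [[0.05, 0, -6.0], [0, 0, 0], 85]
    - [[0.05, 0, -6.0], [0, 0, 0], 85]
    - [[0.05, 0, -6.5], [0, 0, 0], 85]
    - [[0.05, 0, -6.5], [0, 0, 0], 85]
    - [[0.05, 0, -6.5], [0, 0, 0], 50]
    - [[0.05, 0, -6.5], [0, 0, 0], 50]
    - [[0.05, 0, -6.5], [0, 0, 0], 50]
    - [[0.05, 0, -6.5], [0, 0, 0], 50]

```text
clock: 3.5
eef_pos: [0.4791, -0.1574, 0.007]
orientation: [-0.0, 1.0, -0.0, 0.001]
contact_force: [0.1, 1.3, 5.8]
opening: 0.0569
grasp_force: 64.6
```

>>> send_rows:
  rows:
    - [[0, 0, 0], [0, 0, 0], 50]
    - [[0, 0, 0], [0, 0, 0], 50]

```text
clock: 3.7
eef_pos: [0.4791, -0.1574, 0.007]
orientation: [-0.0, 1.0, -0.0, 0.001]
contact_force: [0.1, 2.1, 5.0]
opening: 0.0571
grasp_force: 64.6
```

>>> send_rows:
  rows:
    - [[0, 0, 1.6], [0, 0, 0], 50]
    - [[0, 0, 3.2], [0, 0, 0], 50]
    - [[2.36, 12.5, 5.77], [0, 0, 0], 50]
    - [[2.36, 12.5, 5.77], [0, 0, 0], 50]
    - [[2.36, 12.5, 5.77], [0, 0, 0], 50]
    - [[2.36, 12.5, 5.77], [0, 0, 0], 50]
    - [[2.36, 12.5, 5.77], [0, 0, 0], 50]
    - [[2.36, 12.5, 5.77], [0, 0, 0], 50]
    - [[2.36, 12.5, 5.77], [0, 0, 0], 50]
    - [[2.36, 12.5, 5.77], [0, 0, 0], 50]

```text
clock: 4.7
eef_pos: [0.5488, 0.2205, 0.1804]
orientation: [-0.001, 1.0, 0.0, 0.001]
contact_force: [0.9, 0.4, -0.5]
opening: 0.0573
grasp_force: 65.1
```

>>> send_rows:
  rows:
    - [[0, 0, 0], [0, 0, 0], 50]
    - [[0, 0, 0], [0, 0, 0], 50]

```text
clock: 4.9
eef_pos: [0.5486, 0.2182, 0.1791]
orientation: [-0.001, 1.0, 0.0, 0.0]
contact_force: [0.3, 0.2, -0.8]
opening: 0.0572
grasp_force: 65.1
```

```bash
python3 - <<'E'
from h import *
s=manip.observe();e=s["eef_pos"];print(e.round(4),s["opening"],s["contact_force"].round(1),s["clock"])
im,d,K,T=snap("wrist","w_rollhand.png");P=cloud(d,K,T)
q=P[150:300,180:320].reshape(-1,3);q=q[(q[:,2]>e[2])&(q[:,2]<e[2]+.05)]
print(np.percentile(q[:,2],[5,25,50,75,95]))
z=np.median(q[:,2])
print("roll top",blob(P,e[0],e[1],.045,e[2]+.017,e[2]+.04))
print("thin",blob(P,e[0],e[1],.045,z-.003,z+.003), "hole", blob(P,e[0],e[1],.012,-1,.1))
E
```

```text
[0.5486 0.2182 0.1791] 0.0571906750614678 [ 0.3  0.2 -0.8] 4.9
[0.18440531 0.19931936 0.20072876 0.20129688 0.20207092]
roll top (13975, np.float64(0.2022), 'circ', array([0.5418, 0.2177]), 0.0424, 'box', array([0.545 , 0.2153]), array([0.0673, 0.0606]), 52.3)
thin (11721, np.float64(0.2009), 'circ', array([0.5418, 0.2177]), 0.0424, 'box', array([0.5449, 0.2154]), array([0.0669, 0.0608]), 51.9) hole (397, np.float64(0.0545), 'circ', array([0.5461, 0.2184]), 0.0117, 'box', array([0.5418, 0.2183]), array([0.0102, 0.0231]), 1.0)
```

View pics/w_rollhand.png

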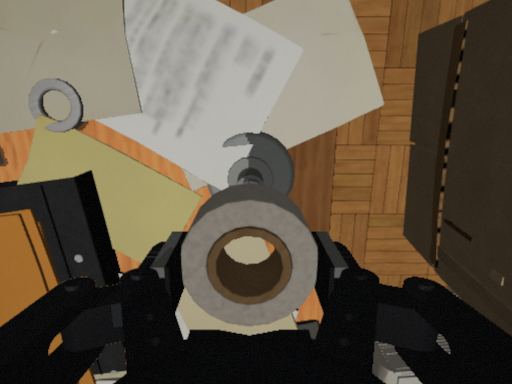

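```bash
cat >> h.py <<'E'
def hole(P,K,T,u,v,zt,tol=.004):
    m=(np.abs(P[...,2]-zt)<tol).astype(np.uint8)
    inv=(1-m).astype(np.uint8); n,l=cv2.connectedComponents(inv,connectivity=4)
    c=max(cv2.findContours((l==l[v,u]).astype(np.uint8),cv2.RETR_EXTERNAL,cv2.CHAIN_APPROX_NONE)[0],key=len)[:,0]
    xy=np.array([ray(a,b,zt,K,T)[:2] for a,b in c],np.float32)
    e=cv2.fitEllipse(xy); return len(c),np.round(e[0],4),np.round(e[1],4)
E
python3 - <<'E'
from h import *
f=np.load("pics/w_rollhand.npz");d,K,T=f["d"],f["K"],f["T"];P=cloud(d,K,T)
print(hole(P,K,T,249,266,.2013,.003))
print("bar",blob(P,.55,.218,.02,.08,.09))
E
```

```text
(178, array([0.5467, 0.2177]), array([0.0256, 0.0265]))
bar (34, np.float64(0.0825), 'circ', array([0.5398, 0.2208]), 0.0038, 'box', array([0.5392, 0.2209]), array([0.0071, 0.0026]), 85.0)
```

>>> send_rows:
  rows:
    - [[0.1, 0.02, -0.5], [0, 0, 0], 50]
    - [[0.1, 0.02, -1.3], [0, 0, 0], 50]
    - [[0.1, 0.02, -2.2], [0, 0, 0], 50]
    - [[0.1, 0.02, -2.6], [0, 0, 0], 50]
    - [[0.1, 0.02, -2.8], [0, 0, 0], 50]
    - [[0.1, 0.02, -3.0], [0, 0, 0], 50]
    - [[0.1, 0.02, -3.2], [0, 0, 0], 50]
    - [[0.1, 0.02, -3.2], [0, 0, 0], 50]

```text
clock: 5.75
eef_pos: [0.5519, 0.218, 0.0821]
orientation: [-0.0, 1.0, -0.0, -0.0]
contact_force: [-0.3, -0.3, -1.5]
opening: 0.057
grasp_force: 65.0
```

>>> send_rows:
  rows:
    - [[0, 0.02, -0.2], [0, 0, 0], 50]
    - [[0, 0.02, -0.4], [0, 0, 0], 50]
    - [[0, 0.02, -0.6], [0, 0, 0], 50]
    - [[0, 0.02, -0.8], [0, 0, 0], 50]
    - [[0, 0.02, -1.0], [0, 0, 0], 50]
    - [[0, 0.02, -1.2], [0, 0, 0], 50]
    - [[0, 0.02, -1.3], [0, 0, 0], 50]
    - [[0, 0.02, -1.38], [0, 0, 0], 50]
    - [[0, 0.02, -1.38], [0, 0, 0], 50]

```text
clock: 6.65
eef_pos: [0.5518, 0.2187, 0.0407]
orientation: [-0.0, 1.0, -0.0, -0.0]
contact_force: [-0.3, 0.1, -0.1]
opening: 0.0568
grasp_force: 65.1
```

>>> send_rows:
  rows:
    - [[0, 0, -0.08], [0, 0, 0], 50]
    - [[0, 0, -0.08], [0, 0, 0], 50]
    - [[0, 0, -0.08], [0, 0, 0], 85]
    - [[0, 0, -0.08], [0, 0, 0], 85]
    - [[0, 0, -0.08], [0, 0, 0], 85]
    - [[0, 0, -0.08], [0, 0, 0], 85]
    - [[0, 0, 1.5], [0, 0, 0], 85]
    - [[0, 0, 3], [0, 0, 0], 85]
    - [[0, 0, 4], [0, 0, 0], 85]
    - [[0, 0, 4.7], [0, 0, 0], 85]

```text
clock: 7.65
eef_pos: [0.5523, 0.2189, 0.1848]
orientation: [-0.0, 1.0, 0.0, 0.001]
contact_force: [0.1, -0.1, -0.4]
opening: 0.0848
grasp_force: 0.0
```

```bash
python3 - <<'E'
from h import *
s=manip.observe();e=s["eef_pos"];print(e.round(4),s["opening"],s["contact_force"].round(1),s["clock"],s["qvel"].round(3))
im,d,K,T=snap("wrist","w_placed.png");P=cloud(d,K,T)
print("roll top",blob(P,.55,.2183,.04,.055,.065))
print("bar",blob(P,.55,.2183,.02,.08,.09))
print("ring",blob(P,.483,.038,.035,.0105,.017))
m=(np.hypot(P[...,0]-.483,P[...,1]-.038)<.035)&(P[...,2]>.009)&(P[...,2]<.02)
v,u=np.nonzero(m);print(u.min(),u.max(),v.min(),v.max(),P[m].mean(0))
E
```

```text
[0.5523 0.2189 0.1848] 0.08483390674025422 [ 0.1 -0.1 -0.4] 7.65 [ 0.003 -0.18  -0.194  0.002  0.401 -0.002]
roll top (2912, np.float64(0.059), 'circ', array([0.5509, 0.218 ]), 0.0301, 'box', array([0.5508, 0.2183]), array([0.0583, 0.0589]), 44.9)
bar (298, np.float64(0.0833), 'circ', array([0.5503, 0.2189]), 0.0124, 'box', array([0.5501, 0.2185]), array([0.0078, 0.024 ]), 76.5)
ring (1688, np.float64(0.013), 'circ', array([0.4809, 0.0298]), 0.0314, 'box', array([0.4798, 0.0347]), array([0.0607, 0.0509]), 5.1)
26 97 63 134 [0.48166538 0.03413223 0.01214879]
```

>>> send_rows:
  rows:
    - [[-2.3, -6.1, -0.5], [0, 0, 0], 85]
    - [[-2.3, -6.1, -0.5], [0, 0, 0], 85]
    - [[-2.3, -6.1, -0.5], [0, 0, 0], 85]
    - [[-2.3, -6.1, -0.5], [0, 0, 0], 85]
    - [[-2.3, -6.1, -0.5], [0, 0, 0], 85]
    - [[-2.3, -6.1, -0.5], [0, 0, 0], 85]
    - [[-2.3, -6.1, -0.5], [0, 0, 0], 85]
    - [[-2.3, -6.1, -0.5], [0, 0, 0], 85]

```text
clock: 8.5
eef_pos: [0.4832, 0.0367, 0.1669]
orientation: [-0.001, 1.0, 0.0, -0.0]
contact_force: [0.4, 0.2, 0.5]
opening: 0.085
grasp_force: 0.0
```

```bash
python3 - <<'E'
from h import *
s=manip.observe();e=s["eef_pos"];print(e.round(4),s["clock"])
im,d,K,T=snap("wrist","w_ring.png");P=cloud(d,K,T)
print("ring",blob(P,.483,.037,.04,.0115,.0165))
m=(np.hypot(P[...,0]-.483,P[...,1]-.037)<.04)&(P[...,2]>.0115)&(P[...,2]<.0165)
v,u=np.nonzero(m);print(u.min(),u.max(),v.min(),v.max(),P[m].mean(0))
a=im[110:260,150:350];b=cv2.applyColorMap((np.clip(P[110:260,150:350,2]/.03,0,1)*255).astype(np.uint8),cv2.COLORMAP_JET)
cv2.imwrite("pics/ring2.png",cv2.resize(np.hstack([a[:,:,::-1],b]),(800,300)))
E
```

```text
[0.4832 0.0367 0.1669] 8.5
ring (1412, np.float64(0.0133), 'circ', array([0.4874, 0.0312]), 0.0304, 'box', array([0.4841, 0.0343]), array([0.0512, 0.0489]), 0.9)
221 272 151 203 [0.48312574 0.03367634 0.01329299]
```

View pics/ring2.png

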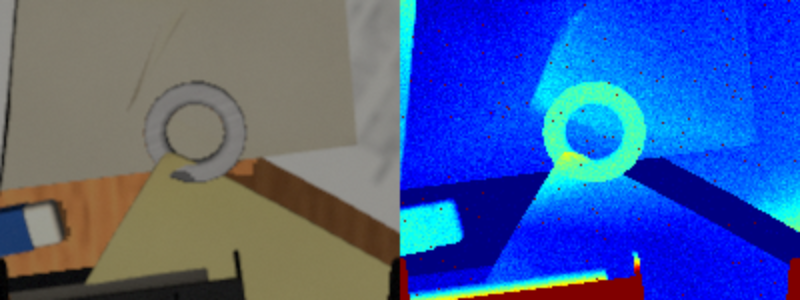

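The enlarged view shows the plain steel ring centred at about (247,175) in the wrist image, with a paper corner drawn over its lower edge. I'll grasp it now.

>>> send_rows:
  rows:
    - [[0.04, -0.09, -1.6], [0, 0, 0], 85]
    - [[0.04, -0.09, -3.2], [0, 0, 0], 85]
    - [[0.04, -0.09, -4.6], [0, 0, 0], 85]
    - [[0.04, -0.09, -5.2], [0, 0, 0], 85]
    - [[0.04, -0.09, -5.4], [0, 0, 0], 85]
    - [[0.04, -0.09, -5.4], [0, 0, 0], 42]
    - [[0.04, -0.09, -5.4], [0, 0, 0], 42]
    - [[0.04, -0.09, -5.4], [0, 0, 0], 42]
    - [[0.04, -0.09, -5.4], [0, 0, 0], 42]
    - [[0.04, -0.09, -5.4], [0, 0, 0], 42]

```text
clock: 9.55
eef_pos: [0.485, 0.0331, 0.007]
orientation: [-0.0, 1.0, 0.0, 0.001]
contact_force: [-5.4, 1.2, 13.7]
opening: 0.0464
grasp_force: 59.1
```

>>> send_rows:
  rows:
    - [[0, 0, 0], [0, 0, 0], 42]
    - [[0, 0, 0.4], [0, 0, 0], 42]

```text
clock: 9.75
eef_pos: [0.4841, 0.0331, 0.0176]
orientation: [-0.0, 1.0, 0.0, 0.0]
contact_force: [0.7, 0.1, -0.6]
opening: 0.0466
grasp_force: 61.4
```

>>> send_rows:
  rows:
    - [[0, 0, 1.6], [0, 0, 0], 42]
    - [[0, 0, 3.2], [0, 0, 0], 42]
    - [[2.26, 6.18, 5.4], [0, 0, 0], 42]
    - [[2.26, 6.18, 5.4], [0, 0, 0], 42]
    - [[2.26, 6.18, 5.4], [0, 0, 0], 42]
    - [[2.26, 6.18, 5.4], [0, 0, 0], 42]
    - [[2.26, 6.18, 5.4], [0, 0, 0], 42]
    - [[2.26, 6.18, 5.4], [0, 0, 0], 42]
    - [[2.26, 6.18, 5.4], [0, 0, 0], 42]
    - [[2.26, 6.18, 5.4], [0, 0, 0], 42]

```text
clock: 10.75
eef_pos: [0.5516, 0.2171, 0.1789]
orientation: [0.001, 1.0, -0.0, -0.0]
contact_force: [0.5, -0.8, -1.0]
opening: 0.0459
grasp_force: 61.8
```

```bash
python3 - <<'E'
from h import *
s=manip.observe();e=s["eef_pos"];print(e.round(4),s["opening"],s["contact_force"].round(1),s["clock"])
im,d,K,T=snap("wrist","w_ringhand.png");P=cloud(d,K,T)
q=P[190:290,210:290].reshape(-1,3);q=q[(q[:,2]>e[2]-.01)&(q[:,2]<e[2]+.05)]
print(np.percentile(q[:,2],[5,25,50,75,95])-e[2],len(q))
z=np.percentile(q[:,2],60)
for u,v in((249,235),(249,245),(249,255)): 
    print(P[v,u], hole(P,K,T,u,v,z,.004))
v,u=np.nonzero((np.abs(P[...,2]-z)<.004)&(np.hypot(P[...,0]-e[0],P[...,1]-e[1])<.027));print(u.min(),u.max(),v.min(),v.max())
E
```

```text
[0.5516 0.2171 0.1789] 0.04592494635412836 [ 0.5 -0.8 -1. ] 10.75
[-0.00291955  0.00466033  0.00573015  0.00625992  0.00693595] 5343
[0.61992431 0.21691899 0.00570694] (163, array([0.5481, 0.2167]), array([0.0261, 0.0266]))
[0.63141271 0.21689716 0.00607431] (163, array([0.5481, 0.2167]), array([0.0261, 0.0266]))
[0.64331353 0.21687492 0.00598607] (163, array([0.5481, 0.2167]), array([0.0261, 0.0266]))
196 303 194 292
```

View pics/w_ringhand.png

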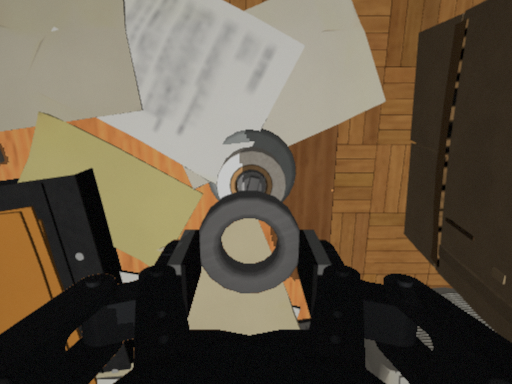

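>>> send_rows:
  rows:
    - [[0.03, 0.01, -0.8], [0, 0, 0], 42]
    - [[0.03, 0.01, -1.6], [0, 0, 0], 42]
    - [[0.03, 0.01, -2.2], [0, 0, 0], 42]
    - [[0.03, 0.01, -2.5], [0, 0, 0], 42]
    - [[0.03, 0.01, -2.6], [0, 0, 0], 42]
    - [[0.03, 0.01, -2.6], [0, 0, 0], 42]

```text
clock: 11.4
eef_pos: [0.553, 0.2185, 0.1013]
orientation: [0.0, 1.0, 0.0, 0.0]
contact_force: [-0.1, -0.5, -0.5]
opening: 0.046
grasp_force: 61.8
```

```bash
python3 - <<'E'
from h import *
s=manip.observe();e=s["eef_pos"];print(e.round(4),s["contact_force"].round(1),s["clock"])
im,d,K,T=snap("wrist","w_ringhand2.png");P=cloud(d,K,T)
m=np.hypot(P[...,0]-e[0]+.002,P[...,1]-e[1])<.023
m&=(P[...,2]>e[2]+.001)&(P[...,2]<e[2]+.011); q=P[m]
A=np.c_[q[:,:2]-q[:,:2].mean(0),np.ones(len(q))]; c=np.linalg.lstsq(A,q[:,2],rcond=None)[0]; print("plane",c.round(4),len(q),q.mean(0))
print(hole(P,K,T,249,245,c[2],.004))
E
```

```text
[0.553  0.2185 0.1013] [-0.1 -0.5 -0.5] 11.4
plane [-0.0138  0.0034  0.1071] 4687 [0.55118371 0.2187611  0.10711578]
(162, array([0.5494, 0.218 ]), array([0.026 , 0.0265]))
```

>>> send_rows:
  rows:
    - [[0.01, 0.01, -0.2], [0, 0, 0], 42]
    - [[0.01, 0.01, -0.4], [0, 0, 0], 42]
    - [[0.01, 0.01, -0.6], [0, 0, 0], 42]
    - [[0.01, 0.01, -0.8], [0, 0, 0], 42]
    - [[0.01, 0.01, -0.95], [0, 0, 0], 42]
    - [[0.01, 0.01, -1.05], [0, 0, 0], 42]
    - [[0.01, 0.01, -1.05], [0, 0, 0], 42]

```text
clock: 12.15
eef_pos: [0.5529, 0.219, 0.069]
orientation: [-0.0, 1.0, -0.0, -0.0]
contact_force: [-0.6, 0.4, -0.8]
opening: 0.046
grasp_force: 61.8
```

>>> send_rows:
  rows:
    - [[0, 0, -0.03], [0, 0, 0], 42]
    - [[0, 0, -0.03], [0, 0, 0], 85]
    - [[0, 0, -0.03], [0, 0, 0], 85]
    - [[0, 0, -0.03], [0, 0, 0], 85]
    - [[0, 0, -0.03], [0, 0, 0], 85]
    - [[0, 0, 1], [0, 0, 0], 85]
    - [[0, 0, 2.5], [0, 0, 0], 85]
    - [[0, 0, 3.8], [0, 0, 0], 85]

```text
clock: 12.95
eef_pos: [0.553, 0.219, 0.1854]
orientation: [-0.0, 1.0, 0.0, 0.0]
contact_force: [0.1, -0.2, 0.9]
opening: 0.0852
grasp_force: 0.0
```

```bash
python3 - <<'E'
from h import *
s=manip.observe();e=s["eef_pos"];print(e.round(4),s["contact_force"].round(1),s["clock"],s["joint_pos"].round(3))
im,d,K,T=snap("wrist","w_ringon.png");P=cloud(d,K,T)
print("ring",blob(P,.55,.2183,.03,.070,.0765))
print("roll",blob(P,.55,.2183,.04,.056,.063))
print("bar",blob(P,.55,.2183,.02,.08,.09))
E
```

```text
[0.553  0.219  0.1854] [ 0.1 -0.2  0.9] 12.95 [ 0.315  0.438  1.442 -0.     1.261 -1.256]
ring (1855, np.float64(0.0732), 'circ', array([0.5511, 0.2185]), 0.0251, 'box', array([0.5511, 0.2186]), array([0.0491, 0.0491]), 89.9)
roll (826, np.float64(0.0588), 'circ', array([0.5508, 0.2183]), 0.0298, 'box', array([0.5491, 0.2179]), array([0.0556, 0.0591]), 8.3)
bar (297, np.float64(0.0834), 'circ', array([0.5502, 0.2185]), 0.0124, 'box', array([0.5502, 0.2186]), array([0.008, 0.024]), 76.3)
```

>>> send_rows:
  rows:
    - [[-2.73, -17.0, -0.6], [0, 0, -0.665], 50]
    - [[-2.73, -17.0, -0.6], [0, 0, -0.665], 50]
    - [[-2.73, -17.0, -0.6], [0, 0, -0.665], 50]
    - [[-2.73, -17.0, -0.6], [0, 0, -0.665], 50]
    - [[-2.73, -17.0, -0.6], [0, 0, -0.665], 50]
    - [[-2.73, -17.0, -0.6], [0, 0, -0.665], 50]
    - [[-2.73, -17.0, -0.6], [0, 0, -0.665], 50]
    - [[-2.73, -17.0, -0.6], [0, 0, -0.665], 50]
    - [[-2.73, -17.0, -0.6], [0, 0, -0.665], 50]
    - [[-2.73, -17.0, -0.6], [0, 0, -0.665], 50]

```text
clock: 14.0
eef_pos: [0.4732, -0.2764, 0.1661]
orientation: [0.326, 0.945, -0.0, 0.0]
contact_force: [1.4, 0.7, -0.2]
opening: 0.05
grasp_force: 0.0
```

>>> send_rows:
  rows:
    - [[0, 0, 0], [0, 0, 0], 50]
    - [[0, 0, 0], [0, 0, 0], 50]

```text
clock: 14.2
eef_pos: [0.4735, -0.275, 0.1657]
orientation: [0.327, 0.945, 0.0, -0.0]
contact_force: [0.6, -0.1, -1.0]
opening: 0.0497
grasp_force: 0.0
```

```bash
python3 - <<'E'
from h import *
s=manip.observe();e=s["eef_pos"];r=R.from_quat(s["orientation"]).as_matrix();print(e.round(4),"ty",np.degrees(np.arctan2(r[1,1],r[0,1])),s["clock"])
im,d,K,T=snap("wrist","w_cap.png");P=cloud(d,K,T)
print("capbar",blob(P,.469,-.29,.04,.042,.05));print("body",blob(P,.469,-.29,.04,.0185,.0245))
E
```

```text
[ 0.4735 -0.275   0.1657] ty 51.791381680057235 14.2
capbar (781, np.float64(0.045), 'circ', array([ 0.4692, -0.2906]), 0.0203, 'box', array([ 0.4692, -0.2906]), array([0.0157, 0.039 ]), 51.4)
body (1153, np.float64(0.0213), 'circ', array([ 0.4695, -0.2908]), 0.024, 'box', array([ 0.4686, -0.2901]), array([0.047 , 0.0452]), 48.3)
```

>>> send_rows:
  rows:
    - [[-0.14, -0.52, -1.2], [0, 0, -0.005], 50]
    - [[-0.14, -0.52, -2.6], [0, 0, -0.005], 50]
    - [[-0.14, -0.52, -3.8], [0, 0, -0.005], 50]
    - [[-0.14, -0.52, -4.4], [0, 0, -0.005], 50]
    - [[-0.14, -0.52, -4.64], [0, 0, -0.005], 50]
    - [[-0.14, -0.52, -4.64], [0, 0, -0.005], 10]
    - [[-0.14, -0.52, -4.64], [0, 0, -0.005], 10]
    - [[-0.14, -0.52, -4.64], [0, 0, -0.005], 10]
    - [[-0.14, -0.52, -4.64], [0, 0, -0.005], 10]
    - [[-0.14, -0.52, -4.64], [0, 0, -0.005], 10]

```text
clock: 15.25
eef_pos: [0.4705, -0.2902, 0.0284]
orientation: [0.329, 0.944, -0.0, 0.001]
contact_force: [0.2, 1.7, 7.8]
opening: 0.0145
grasp_force: 59.6
```

>>> send_rows:
  rows:
    - [[0, 0, 0], [0, 0, 0], 10]
    - [[0, 0, 0.2], [0, 0, 0], 10]
    - [[0, 0, 0.4], [0, 0, 0], 10]

```text
clock: 15.55
eef_pos: [0.4698, -0.29, 0.0397]
orientation: [0.329, 0.944, -0.0, 0.0]
contact_force: [0.2, -0.9, 0.7]
opening: 0.0147
grasp_force: 58.7
```

>>> send_rows:
  rows:
    - [[0, 0, 1.6], [0, 0, 0], 10]
    - [[0, 0, 3.2], [0, 0, 0], 10]
    - [[2.7, 16.95, 3.8], [0, 0, 0.435], 10]
    - [[2.7, 16.95, 3.8], [0, 0, 0.435], 10]
    - [[2.7, 16.95, 3.8], [0, 0, 0.435], 10]
    - [[2.7, 16.95, 3.8], [0, 0, 0.435], 10]
    - [[2.7, 16.95, 3.8], [0, 0, 0.435], 10]
    - [[2.7, 16.95, 3.8], [0, 0, 0.435], 10]
    - [[2.7, 16.95, 3.8], [0, 0, 0.435], 10]
    - [[2.7, 16.95, 3.8], [0, 0, 0.435], 10]

```text
clock: 16.55
eef_pos: [0.5325, 0.1069, 0.1497]
orientation: [0.117, 0.993, 0.0, 0.0]
contact_force: [0.6, -0.6, 0.1]
opening: 0.0148
grasp_force: 58.7
```

```bash
python3 - <<'E'
from h import *
s=manip.observe();e=s["eef_pos"];r=R.from_quat(s["orientation"]).as_matrix();print(e.round(4),"ty",np.degrees(np.arctan2(r[1,1],r[0,1])),s["clock"],s["joint_pos"].round(2))
E
```

```text
[0.5325 0.1069 0.1497] ty 76.54436100733805 16.55 [ 0.13  0.37  1.63 -0.    1.14 -1.21]
```

>>> send_rows:
  rows:
    - [[0.62, 3.72, 0], [0, 0, 0], 10]
    - [[0.62, 3.72, 0], [0, 0, 0], 10]
    - [[0.62, 3.72, 0], [0, 0, 0], 10]
    - [[0.62, 3.72, 0], [0, 0, 0], 10]
    - [[0.62, 3.72, 0], [0, 0, 0], 10]

```text
clock: 17.05
eef_pos: [0.551, 0.2157, 0.149]
orientation: [0.117, 0.993, -0.0, -0.0]
contact_force: [-0.1, -0.4, -0.7]
opening: 0.0143
grasp_force: 58.8
```

```bash
python3 - <<'E'
from h import *
s=manip.observe();e=s["eef_pos"];r=R.from_quat(s["orientation"]).as_matrix();print(e.round(4),"ty",np.degrees(np.arctan2(r[1,1],r[0,1])),s["clock"],s["joint_pos"].round(2),s["contact_force"])
im,d,K,T=snap("wrist","w_caphand.png");P=cloud(d,K,T)
q=P[...,2]-e[2]; near=np.hypot(P[...,0]-e[0],P[...,1]-e[1])<.032
h=np.histogram(q[near&(q>-.03)&(q<.03)],bins=30,range=(-.03,.03));print(h[0])
print("bar",blob(P,e[0],e[1],.032,e[2]+.012,e[2]+.024));print("body",blob(P,e[0],e[1],.032,e[2]-.0095,e[2]-.004))
E
```

```text
[0.551  0.2157 0.149 ] ty 76.5449475159445 17.05 [ 0.31  0.47  1.49 -0.    1.19 -1.02] [-0.09725535 -0.43988165 -0.71278166]
[  19   53   66   77   79   79   78   96  174   91  192 1494   68   43
   44   44   63   91  122  131  154  167  549 2388  198  138  173  171
  153  150]
bar (3613, np.float64(0.166), 'circ', array([0.5493, 0.2157]), 0.0217, 'box', array([0.5492, 0.2144]), array([0.0377, 0.0376]), 36.3)
body (1747, np.float64(0.1418), 'circ', array([0.5488, 0.2157]), 0.0235, 'box', array([0.5394, 0.218 ]), array([0.0467, 0.0243]), 77.0)
```

View pics/w_caphand.png

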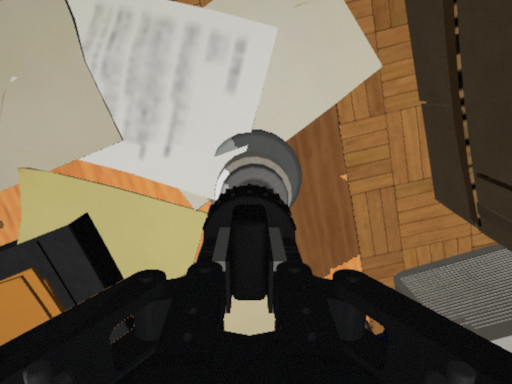

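>>> send_rows:
  rows:
    - [[0.02, 0.06, -0.5], [0, 0, 0], 10]
    - [[0.02, 0.06, -0.9], [0, 0, 0], 10]
    - [[0.02, 0.06, -1.0], [0, 0, 0], 10]
    - [[0.02, 0.06, -1.0], [0, 0, 0], 10]

```text
clock: 17.5
eef_pos: [0.5514, 0.2178, 0.1178]
orientation: [0.117, 0.993, -0.0, -0.001]
contact_force: [0.7, -0.4, -0.0]
opening: 0.0143
grasp_force: 58.7
```

>>> send_rows:
  rows:
    - [[0.01, 0.03, -0.05], [0, 0, 0], 10]
    - [[0.01, 0.03, -0.1], [0, 0, 0], 10]
    - [[0.01, 0.03, -0.15], [0, 0, 0], 10]
    - [[0.01, 0.03, -0.2], [0, 0, 0], 10]
    - [[0.01, 0.03, -0.25], [0, 0, 0], 10]
    - [[0.01, 0.03, -0.3], [0, 0, 0], 10]
    - [[0.01, 0.03, -0.3], [0, 0, 0], 10]

```text
clock: 18.2
eef_pos: [0.552, 0.2191, 0.1096]
orientation: [0.117, 0.993, -0.0, -0.0]
contact_force: [0.6, 0.1, 0.4]
opening: 0.015
grasp_force: 58.7
```

>>> send_rows:
  rows:
    - [[0, 0, -0.05], [0, 0, 0], 10]
    - [[0, 0, -0.1], [0, 0, 0], 10]
    - [[0, 0, -0.15], [0, 0, 0], 10]
    - [[0, 0, -0.2], [0, 0, 0], 10]
    - [[0, 0, -0.23], [0, 0, 0], 10]
    - [[0, 0, -0.23], [0, 0, 0], 10]

```text
clock: 18.8
eef_pos: [0.552, 0.2191, 0.1027]
orientation: [0.117, 0.993, -0.0, -0.0]
contact_force: [-0.6, -0.5, 0.2]
opening: 0.0146
grasp_force: 58.7
```

>>> send_rows:
  rows:
    - [[0, 0, -0.03], [0, 0, 0], 10]
    - [[0, 0, -0.06], [0, 0, 0], 10]
    - [[0, 0, -0.09], [0, 0, 0], 10]
    - [[0, 0, -0.12], [0, 0, 0], 10]
    - [[0, 0, -0.14], [0, 0, 0], 10]
    - [[0, 0, -0.14], [0, 0, 0], 10]

```text
clock: 19.4
eef_pos: [0.5522, 0.2192, 0.099]
orientation: [0.117, 0.993, 0.0, 0.0]
contact_force: [-0.8, 0.2, 5.8]
opening: 0.0145
grasp_force: 59.5
```

>>> send_rows:
  rows:
    - [[0, 0, -0.03], [0, 0, 0], 10]
    - [[0, 0, -0.06], [0, 0, 0], 10]
    - [[0, 0, -0.06], [0, 0, 0], 10]

```text
clock: 19.7
eef_pos: [0.5523, 0.2192, 0.0974]
orientation: [0.117, 0.993, 0.0, 0.0]
contact_force: [-1.9, -1.2, 7.1]
opening: 0.0145
grasp_force: 59.8
```

>>> send_rows:
  rows:
    - [[0, -0.01, 0], [0, 0, -0.14], 10]
    - [[0, -0.01, 0], [0, 0, -0.28], 10]
    - [[-0.01, -0.02, 0], [0, 0, -0.42], 10]
    - [[-0.01, -0.03, 0], [0, 0, -0.56], 10]
    - [[-0.02, -0.03, 0], [0, 0, -0.7], 10]
    - [[-0.02, -0.03, 0], [0, 0, -0.7], 10]

```text
clock: 20.3
eef_pos: [0.552, 0.2184, 0.0976]
orientation: [0.453, 0.892, 0.001, 0.001]
contact_force: [-0.3, -1.6, 8.0]
opening: 0.0147
grasp_force: 59.7
```

>>> send_rows:
  rows:
    - [[0, 0, 0], [0, 0, -0.14], 10]
    - [[-0.01, 0, 0], [0, 0, -0.28], 10]
    - [[-0.02, -0.01, 0], [0, 0, -0.42], 10]
    - [[-0.02, -0.01, 0], [0, 0, -0.56], 10]
    - [[-0.03, -0.02, 0], [0, 0, -0.7], 10]
    - [[-0.03, -0.02, 0], [0, 0, -0.87], 10]
    - [[-0.03, -0.02, 0], [0, 0, -0.87], 10]

```text
clock: 21.0
eef_pos: [0.5511, 0.2178, 0.0977]
orientation: [0.787, 0.618, 0.001, 0.0]
contact_force: [0.4, -0.0, 8.0]
opening: 0.0146
grasp_force: 59.7
```

```bash
python3 - <<'E'
from h import *
s=manip.observe();e=s["eef_pos"];r=R.from_quat(s["orientation"]).as_matrix();print(e.round(4),"ty",np.degrees(np.arctan2(r[1,1],r[0,1])),s["clock"],s["contact_force"],s["ft_torque"])
im,d,K,T=snap("wrist","w_turned.png");P=cloud(d,K,T)
print("body",blob(P,.55,.2186,.03,.0875,.0945))
b=blob(P,.55,.2186,.028,.1115,.1195);print("bar",b)
E
```

```text
[0.5511 0.2178 0.0977] ty -13.720386158332898 21.0 [ 4.14350112e-01 -3.66841191e-03  8.02973072e+00] [-0.09980052 -0.10440805  0.09028236]
body (1769, np.float64(0.0905), 'circ', array([0.5513, 0.2198]), 0.0236, 'box', array([0.5535, 0.229 ]), array([0.0242, 0.0469]), 77.1)
bar (3290, np.float64(0.1146), 'circ', array([0.5512, 0.2192]), 0.0216, 'box', array([0.5521, 0.2188]), array([0.0377, 0.0372]), 26.5)
```

>>> send_rows:
  rows:
    - [[0, 0, 0.03], [0, 0, 0], 10]
    - [[0, 0, 0.06], [0, 0, 0], 10]
    - [[0, 0, 0.06], [0, 0, 0], 40]
    - [[0, 0, 0.06], [0, 0, 0], 40]
    - [[0, 0, 0.06], [0, 0, 0], 40]
    - [[0, 0, 0.06], [0, 0, 0], 40]
    - [[0, 0, 0.8], [0, 0, 0], 40]
    - [[0, 0, 2], [0, 0, 0], 40]
    - [[0, 0, 3], [0, 0, 0], 60]
    - [[0, 0, 3], [0, 0, 0], 60]

```text
clock: 22.05
eef_pos: [0.5519, 0.2181, 0.1912]
orientation: [0.785, 0.62, 0.003, 0.001]
contact_force: [0.3, -0.4, 0.6]
opening: 0.0599
grasp_force: 0.0
```

```bash
python3 - <<'E'
from h import *
s=manip.observe();e=s["eef_pos"];print(e.round(4),s["clock"],s["contact_force"].round(1),s["opening"])
im,d,K,T=snap("wrist","w_final.png");P=cloud(d,K,T)
m=(np.hypot(P[...,0]-.5505,P[...,1]-.2187)<.032)&(P[...,2]>.04)
h,b=np.histogram(P[m][:,2],bins=np.arange(.04,.125,.001))
print([(round(x,3),int(n)) for x,n in zip(b,h) if n>60])
print("body",blob(P,.55,.2186,.03,.0895,.0955));print("bar",blob(P,.55,.2186,.028,.1135,.1215));print("roll",blob(P,.55,.2186,.04,.053,.06))
E
```

```text
[0.5519 0.2181 0.1912] 22.05 [ 0.3 -0.4  0.6] 0.05986611589604473
[(np.float64(0.055), 128), (np.float64(0.056), 264), (np.float64(0.057), 133), (np.float64(0.07), 71), (np.float64(0.091), 174), (np.float64(0.092), 770), (np.float64(0.093), 574), (np.float64(0.114), 64), (np.float64(0.115), 182), (np.float64(0.116), 530), (np.float64(0.117), 309)]
body (1590, np.float64(0.0928), 'circ', array([0.5508, 0.2179]), 0.024, 'box', array([0.5507, 0.2189]), array([0.0454, 0.0469]), 79.0)
bar (1145, np.float64(0.1165), 'circ', array([0.5509, 0.2184]), 0.0202, 'box', array([0.551 , 0.2184]), array([0.039 , 0.0159]), 75.9)
roll (596, np.float64(0.0565), 'circ', array([0.5511, 0.2194]), 0.0298, 'box', array([0.5532, 0.2283]), array([0.0404, 0.0589]), 75.3)
```

View pics/w_final.png

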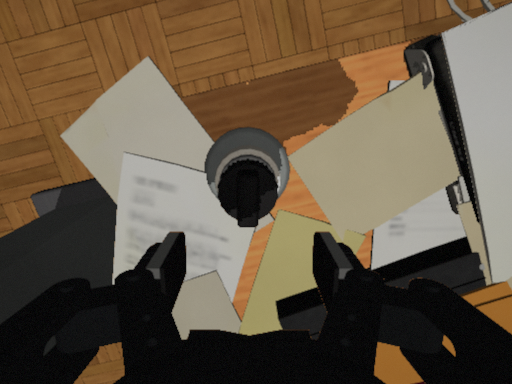

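The final view shows the cap on the spindle at about (247,190), its grip bar a quarter turn from the crossbar. Depths put the cap's underside near 71.5 mm and the roll's near 27.3 mm, so it is locked.

```bash
python3 -c "
from cell import manip
print(manip.hand_in())"
```

```text
the job is handed in; nothing more can be done
None
```

The job is handed in: roll, clamp ring and cap are on the spindle in that order, and the last camera check put the cap at about 71.5 mm, locked a quarter turn from the crossbar, at 22 s on the clock; hand-in returned no verdict.

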